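Load a paper roll on its desk holder

ROBOT

A 6-joint arm with a two-finger parallel gripper is mounted at the origin on the work surface. World frame = base frame: x ahead of the robot, y to its left, z up, the work surface at z = 0. Lengths are in mm, angles in rad, forces in N, time in s.
With the tool pointing down it reaches from about 300 to 875 mm from the base axis. Payload 6.4 kg.
Tool frame: the origin (TCP) lies on the centre line of the jaws, within the pads' length; the fingertips stand 25 mm ahead of it and the grasp point (between the pads) lies 6 mm ahead of it (tips_ahead is the z of the fingertips in the tool frame, in mm); z points along the fingers, x is the direction in which the jaws open and shut, and the axes are right-handed (so a half turn about z gives the same grasp; the last joint's range is limited). The gripper opens to 85 mm and grips with 20 to 120 N. Pads are 22 mm wide; open, the fingers measure 114 mm over their backs; the gripper's body (76 mm by 85 mm) begins 54 mm behind the grasp point. The pads swing forward as they close: fully open they stand 13 mm farther back than shut.
Start: joints at [0.953, 0.181, 1.607, -0, 1.354, -0.206], TCP at [230.14, 526.951, 226.688] pointing down, gripper open.
Joint ranges: [-2.99, 2.99], [-0.89, 2.07], [0.3, 2.58], [-1.14, 4.28], [0, 2.63], [-3.12, 3.12]. Speed limits (rad/s): [2.57, 2.57, 3.01, 3.14, 3.14, 3.14].

INTERFACE

Orientations are given as a rotation vector (axis times angle).
In Python, from workcell import * gives the robot as it stands.
- The arm moves only by the tool play_rows, never from a script. Its argument "deltas" is a list of rows, each a list of 3 entries, a list of its own where there are three numbers: the opening, from 0 (shut) to 1 (fully open), then the shift along the tool's x, y, z in mm, then the turn about the tool's z in degrees. A call has exactly 10 rows; each row shifts and turns the commanded pose from where the row before left it, along the tool's axes as they then stand; what a row does not reach is not made up. A row lasts 1/8 s, in which the tool goes at most 62.5 mm and 10.7 degrees, less where a joint would pass 70% of its speed; a pose out of reach is approached as far as the arm can. A call is refused whole if a number of a shift passes 62.5 or a number of a turn 10.7, either way. A call with a gripper value outside its range is refused whole. The fingers move at their own pace and stop on an object; "squeeze" is the grip in N (left out, the last holds). Time passes only in rows, so rows that do not move let the fingers close, or fill a call up. It gives the time, the measured TCP pose, the force and the opening at its end, in the units of the state.
- state(): the state, without advancing time (a new reading comes with each control period).
- get_image(name): name is "scene" or "top" or "wrist"; returns the picture (384x512x3 uint8, blue, green, red); there is no depth.
- camera_params(name): a dict with "mtx" (3x3 intrinsics, pixels), "k1" (the pictures are not rectified: a ray, as slopes to the right and down, at radius r is drawn at 1 + k1 r^2 times it, then the intrinsics apply), "world_to_cam" (4x4, takes a point from world to camera coordinates); the wrist camera has in their place "T_tool_cam" (4x4, takes a point from camera to tool coordinates, whose origin is the TCP and whose axes are the tool frame's). Camera axes: x right, y up, looking along -z (the intrinsics and any distortion apply to the point x, -y, -z); pixel columns grow to the right and rows downward; lengths in mm; the calibration is good to about 2 mm. A picture is of the moment at which its call begins: read the wrist's pose just before it. camera_params takes no time and is no camera call.
- close_job(): hands the job in, once; it reports no verdict.
The state is a dict: "time": time; "qpos": joint angles; "joint_vel": joint speeds; "joint_efforts": joint torques, N m; "tool_pos": TCP position; "tcp_rot": TCP orientation; "ft_force": force on the tool from outside, world axes, zero at the start; "ft_torque": the same for the moment, N m; "gripper_width": finger opening in mm.
Only numpy, scipy, OpenCV 4.12 (cv2) and the standard library are available. Lean on these libraries where they do the work, as an engineer would, in place of code of your own. Each camera call takes 0.05 s, during which the arm holds its last target. There are 200 camera calls.

TASK

Load the paper roll on its desk holder: take the steel spindle from the brush rest and thread it in through the hole in one cheek, through the roll waiting in the cradle and out through the hole in the other cheek, until its collar sits against the cheek and the roll hangs on it, then let go. Feel for each hole and never force the spindle: a stuck nose is eased back and re-aimed. Leave the other things on the desk where they are.

Things in the scene. Friction and masses are not known exactly. Their poses are not given: they have to be found in the camera images.
- holder: wooden paper-roll holder, fixed to the desk. Base 150 x 234 x 14 mm; two cheeks 110 mm wide, top 100 mm up, 15 mm thick, outer faces 95 mm either side of the middle; sloping cradle runners between. The +y cheek sits on slotted screws: its 18 mm hole, 72 mm up, stands up to 7 mm to either x side of the true line (not tracked; 7 N shifts it). Origin: under the middle; y from cheek to cheek, z up
- hole_right (a point): centre of the 18 mm hole through the fixed, -y cheek, at its outer face, 72 mm above the desk
- holder_mid (a point): middle of the holder at the height of the holes, 95 mm inward (+y of the holder) from hole_right, on the true line
- roll: loose paper roll, 90 mm across, 150 mm long, 0.22 to 0.39 kg, lying in the cradle. Origin at its centre, y along its bore. A black plug 15 mm thick in each end has an 18 mm hole; between the plugs the core is wider (35 mm). In the cradle its bore lies 3.5 mm below the cheek holes and it can slide about 5 mm to either cheek; hung on the spindle it rises 1.5 mm, clear of the cradle
- spindle: loose steel bar 16 mm across, 210 mm from collar to nose, the last 6 mm chamfered to 12 mm (an end over 3 mm off an 18 mm hole jams). Behind the bar a collar 32 mm across, 6 mm thick, then a wooden handle 24 mm across, 74 mm long. 0.16 kg, balance point 60 mm ahead of the collar, so held by the handle it droops. Origin on the axis at the collar's front face; y towards the nose
- spindle_nose (a point): centre of the spindle's nose end, 210 mm ahead of the collar's front face
- spindle_grip (a point): point on the axis in the wooden handle, 45 mm behind the collar's front face; gripping here keeps the hand clear of the cheek when the collar is home
- spindle_mid (a point): point on the spindle's axis 95 mm ahead of the collar's front face; it comes to holder_mid when the collar is home in either cheek
- rest: fixed wooden brush rest, two notched bars 140 mm long, 16 mm wide, 34 mm high, 140 mm apart. The bar of the spindle lies in the middle notches (20 mm wide, open upward), its axis 28 mm above the desk, the handle overhanging the end. Origin under the middle; y along the spindle lying on it
- inkstone: bystander: lidded inkstone, 105 x 155 mm, 34 mm high; origin under its centre
- washer: bystander: blue bowl 110 mm across, 50 mm high; origin under its centre
- paste_pot: bystander: round white seal-paste pot 68 mm across, 36 mm high; origin under its centre
- paperweight: bystander: wooden bar 30 x 220 mm, 18 mm high, with a brass stud; origin under its centre

How it is judged:
By the outcome, as a careful person would: the job done as asked, in the order asked, and still so for the second after the job is handed in, with the robot touching nothing.
It also fails if it takes over 72 s, if anything falls off the work surface, if the arm or the gripper's body presses on something with over 40 N, if the wrist force passes 120 N, or if a joint passes its speed limit or range.

## Working session

There is one attempt and no reset: what is moved stays moved. The work goes in short steps, Python scripts to look and compute and a tool call to move; the robot and the scene stay as the last step left them, time stands still between calls to the robot, and variables do not carry over. Pictures are saved under pics/ and viewed, about 8 in all and at most 12, crops included, and the job is handed in when it is done.

Besides the shell and the picture viewer there is one more tool, called after ">>>" by a JSON object that holds its "op" and its "data", one argument or row to a line. play_rows: Moves the arm, as the interface text tells. Its arguments: {"type":"object","properties":{"deltas":{"type":"array"},"squeeze":{"type":"number"}},"required":["deltas"]}

```bash
mkdir -p pics; ls; cat > h.py <<'E'
from workcell import *
import numpy as np, cv2
from scipy.spatial.transform import Rotation as R
def T_wc(name,s=None):
    p=camera_params(name)
    if name=="wrist":
        s=s or state(); T=np.eye(4);T[:3,:3]=R.from_rotvec(s["tcp_rot"]).as_matrix();T[:3,3]=s["tool_pos"]
        return p,T@np.array(p["T_tool_cam"])
    return p,np.linalg.inv(np.array(p["world_to_cam"]))
def ray(name,uv,s=None):
    p,T=T_wc(name,s); K=np.array(p["mtx"],float)
    d=cv2.undistortPoints(np.array([[uv]],float),K,np.array([p["k1"],0,0,0],float)) [0,0]
    return T[:3,3],T[:3,:3]@np.array([d[0],-d[1],-1])
def onz(name,uv,z,s=None):
    o,d=ray(name,uv,s); return o+d*(z-o[2])/d[2]
def proj(name,P,s=None):
    p,T=T_wc(name,s); c=np.linalg.inv(T)@np.append(P,1); K=np.array(p["mtx"])
    a,b=c[0]/-c[2],-c[1]/-c[2]; f=1+p["k1"]*(a*a+b*b)
    return np.array([K[0,0]*a*f+K[0,2],K[1,1]*b*f+K[1,2]])
E
python3 - <<'E'
from h import *
print(state())
for n in("top","scene","wrist"): cv2.imwrite(f"pics/{n}0.png",get_image(n)); print(n,camera_params(n))
t=[cv2.imread(f"pics/{n}0.png") for n in("top","scene")]
cv2.imwrite("pics/both.png",cv2.resize(t[0],(768,576)))
E
```

```text
pics
{'time': 0.0, 'qpos': array([ 9.52706140e-01,  1.81558043e-01,  1.60799524e+00, -1.71396346e-05,
        1.35378965e+00, -2.06300593e-01]), 'joint_vel': array([-0.00059364,  0.00100549,  0.00134459, -0.00056012, -0.00034542,
       -0.00122307]), 'joint_efforts': array([-3.74062347e-04, -4.44858599e+01, -3.51343775e+01, -3.08111987e-05,
        8.75675498e-03,  1.23058931e-05]), 'tool_pos': array([229.80548808, 526.47739643, 225.78076541]), 'tcp_rot': array([ 2.62812858e+00,  1.72000901e+00, -2.54996693e-03]), 'ft_force': array([0.57487144, 0.21903289, 0.14317484]), 'ft_torque': array([0.03387946, 0.02406693, 0.016848  ]), 'gripper_width': 85.50094898695856}
top {'mtx': array([[388.04295188,   0.        , 256.01202101],
       [  0.        , 388.04295188, 187.88434115],
       [  0.        ,   0.        ,   1.        ]]), 'k1': 0.01666818660335769, 'world_to_cam': array([[-2.48448657e-02, -9.99665261e-01,  7.21800019e-03,
         6.91094069e+01],
       [ 9.93739771e-01, -2.39096264e-02,  1.09131099e-01,
        -6.27512435e+02],
       [-1.08921989e-01,  9.88416136e-03,  9.940
[... 532 characters left out ...]
 -5.65641844e-01,  6.50016965e-01,
        -1.57435833e+03],
       [ 0.00000000e+00,  0.00000000e+00,  0.00000000e+00,
         1.00000000e+00]])}
wrist {'mtx': array([[287.39486539,   0.        , 254.78871809],
       [  0.        , 287.39486539, 188.78545043],
       [  0.        ,   0.        ,   1.        ]]), 'k1': 0.018889518795926333, 'T_tool_cam': array([[ 9.99999613e-01, -5.78569015e-04, -6.62573764e-04,
        -6.91234446e-01],
       [-7.33951021e-04, -9.63982980e-01, -2.65962921e-01,
        -6.73569519e+01],
       [-4.84831926e-04,  2.65963305e-01, -9.63983032e-01,
        -1.48282026e+02],
       [ 0.00000000e+00,  0.00000000e+00,  0.00000000e+00,
         1.00000000e+00]])}
```

View pics/both.png

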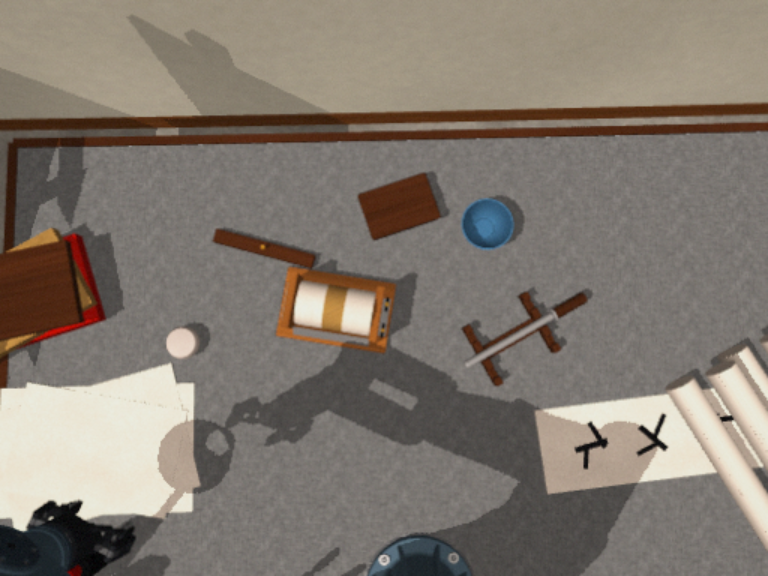

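View pics/scene0.png

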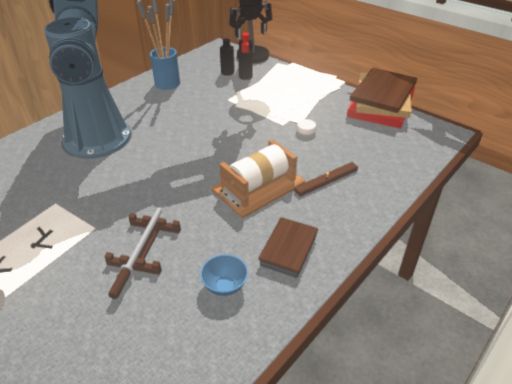

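The top view (1.5x) shows the spindle with its nose at about (467,364) and its handle end at about (587,295). The holder is around (337,310), with dark slots on its right (world -y) cheek's base, and bystanders are clear of the route. I'll get coarse positions and then look closer with the wrist camera.

```bash
python3 - <<'E'
from h import *
q=lambda u,v,z:onz("top",(u/1.5,v/1.5),z).round(0)
n,e=q(467,364,28),q(587,295,28)
print("nose",n,"end",e,np.linalg.norm(n-e),"ang",np.degrees(np.arctan2(*(n-e)[[1,0]])))
for c in [(277,335),(385,351),(395,283),(290,268)]: print("base/top",q(*c,14),q(*c,100))
for c in [(360,205),(488,222),(181,342),(215,235),(314,262)]: print(q(*c,30))
s=state();print(R.from_rotvec(s["tcp_rot"]).as_matrix().round(3))
E
```

```text
nose [ 454. -114.   28.] end [ 592. -372.   28.] 292.5884481656786 ang 118.14160123226173
base/top [524. 281.  14.] [522. 266. 100.]
base/top [485.  55.  14.] [486.  56. 100.]
base/top [628.  30.  14.] [619.  33. 100.]
base/top [666. 253.  14.] [654. 240. 100.]
[795. 101.  30.]
[ 752. -171.   30.]
[514. 477.  30.]
[738. 408.  30.]
[675. 200.  30.]
[[ 0.4    0.916 -0.001]
 [ 0.916 -0.4   -0.001]
 [-0.001 -0.    -1.   ]]
```

>>> {"op": "play_rows", "data": {
  "deltas": [
    [1,[-28,37,0],0],
    [1,[-28,37,0],0],
    [1,[-28,37,0],0],
    [1,[-28,37,0],0],
    [1,[-28,37,0],0],
    [1,[-28,37,0],0],
    [1,[-28,37,0],0],
    [1,[-28,37,0],0],
    [1,[-28,37,0],0],
    [1,[-28,37,0],0]
  ]
}}

```text
time: 1.4
tool_pos: [457.6, 120.8, 226.6]
tcp_rot: [-2.629, -1.72, -0.0]
ft_force: [0.5, -0.4, 0.0]
gripper_width: 85.2
```

>>> {"op": "play_rows", "data": {
  "deltas": [
    [1,[-28,35,0],0],
    [1,[-28,35,0],0],
    [1,[-28,35,12],0],
    [1,[-28,35,22],0],
    [1,[-25,38,22],0],
    [1,[0,0,22],0],
    [1,[0,0,22],0],
    [1,[0,0,20],-7],
    [1,[0,0,0],-7],
    [1,[0,0,0],0]
  ]
}}

```text
time: 2.65
tool_pos: [565.1, -74.5, 106.2]
tcp_rot: [-2.4, -2.026, 0.001]
ft_force: [-0.6, 0.1, 0.5]
gripper_width: 85.6
```

```bash
python3 - <<'E'
from h import *
s=state();print(s["time"],s["tool_pos"],R.from_rotvec(s["tcp_rot"]).as_matrix().round(3)[:,1],s["ft_force"])
im=get_image("wrist");cv2.imwrite("pics/w1.png",im);np.save("s1.npy",s,allow_pickle=True)
cv2.imwrite("pics/w1b.png",cv2.resize(im,(800,600),interpolation=cv2.INTER_CUBIC))
E
```

```text
2.65 [565.12848579 -74.45073491 106.16636826] [ 0.986 -0.168 -0.001] [-0.55599532  0.13793999  0.52792853]
```

View pics/w1b.png

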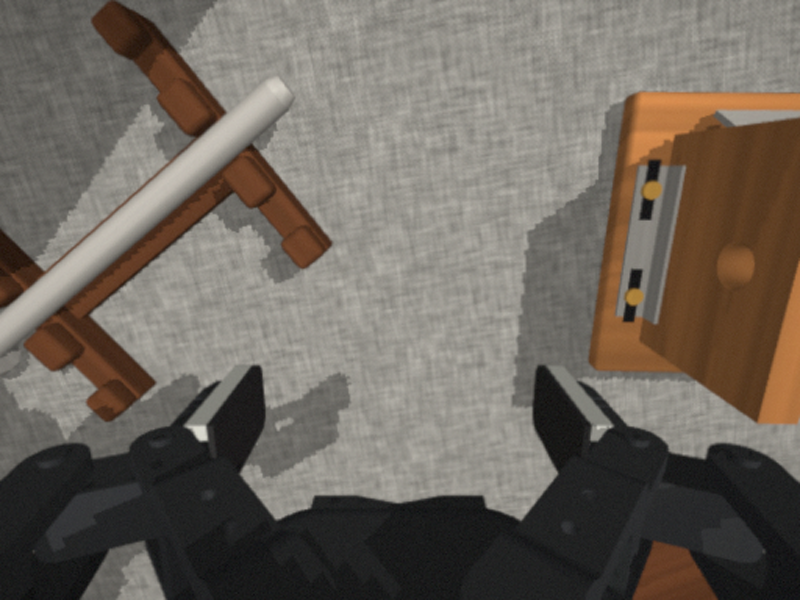

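The wrist view shows the nose at about (277,92) and the slotted bracket on this near cheek, so this is the loose +y cheek. The hole is at about (735,267), and the base edge runs (638,93) to (591,370). Next I'll work out the metric values.

```bash
python3 - <<'E'
from h import *
s=np.load("s1.npy",allow_pickle=True).item()
q=lambda u,v,z:onz("wrist",(u*.64,v*.64),z,s)
im=cv2.imread("pics/w1.png")
# base edge rows fit: orange
hsv=cv2.cvtColor(im,cv2.COLOR_BGR2HSV)
m=(hsv[...,1]>130)&(hsv[...,0]<25)
pts=[]
for v in range(68,230,6):
    u=np.flatnonzero(m[v,330:450])
    if len(u): pts.append((330+u[0],v))
L=np.array([onz("wrist",p,14,s)[:2] for p in pts],float)
vx=cv2.fitLine(L.astype(np.float32),cv2.DIST_HUBER,0,.01,.01).ravel()
print("edge dir",np.degrees(np.arctan2(vx[1],vx[0])))
for c in[(638,93),(591,370)]: print("corner",q(*c,14),"z0",q(*c,0))
print("hole",q(735,267,72))
for c in[(652,190),(635,297)]:print("screw",q(*c,18))
print("nose",q(283,90,28)); 
# spindle edges at mid and nose
g=hsv
row=[];msk=((hsv[...,1]<45)&(hsv[...,2]>90)).astype(np.uint8)
cv2.imwrite("pics/hole.png",np.hstack([cv2.resize(im[130:210,430:512],None,fx=5,fy=5,interpolation=cv2.INTER_CUBIC),cv2.resize(im[130:210,0:60],None,fx=5,fy=5)]))
E
```

```text
edge dir -10.52753
corner [482.19977661  58.47419846  14.        ] z0 [ 4.81245613e+02  6.55919141e+01 -2.84217094e-14]
corner [627.03232984  28.04603886  14.        ] z0 [634.50872929  33.39256079   0.        ]
hole [559.47959073  66.21694587  72.        ]
screw [529.64983528  62.42871039  18.        ]
screw [585.43363414  52.39567552  18.        ]
nose [ 454.15962895 -110.14668331   28.        ]
```

View pics/hole.png

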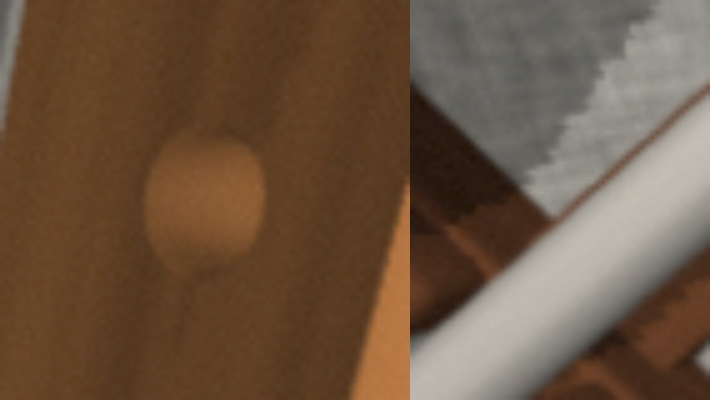

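>>> {"op": "play_rows", "data": {
  "deltas": [
    [1,[0,0,-45],0],
    [1,[10,0,-45],0],
    [1,[45,0,-20],0],
    [1,[55,0,0],0],
    [1,[55,0,0],0],
    [1,[55,0,0],0],
    [1,[11,0,0],0],
    [1,[0,0,0],0],
    [1,[0,0,0],0],
    [1,[0,0,0],0]
  ]
}}

```text
time: 3.95
tool_pos: [604.1, 151.7, 216.8]
tcp_rot: [2.402, 2.025, -0.0]
ft_force: [-0.8, -0.4, 0.6]
gripper_width: 85.6
```

```bash
python3 - <<'E'
from h import *
s=state();print(s["tool_pos"]);im=get_image("wrist");cv2.imwrite("pics/w2.png",im);np.save("s2.npy",s,allow_pickle=True)
E
```

```text
[604.05077308 151.7104344  216.80384801]
```

>>> {"op": "play_rows", "data": {
  "deltas": [
    [1,[50,0,0],0],
    [1,[55,0,0],0],
    [1,[55,0,0],0],
    [1,[50,0,20],0],
    [1,[20,0,45],0],
    [1,[0,0,45],0],
    [1,[0,0,0],0],
    [1,[0,0,0],0],
    [1,[0,0,0],0],
    [1,[0,0,0],0]
  ]
}}

```text
time: 5.25
tool_pos: [643.6, 380.1, 109.3]
tcp_rot: [2.399, 2.026, 0.005]
ft_force: [0.8, -0.1, -0.4]
gripper_width: 85.8
```

```bash
python3 - <<'E'
from h import *
s=state();print(s["time"],s["tool_pos"]);im=get_image("wrist");cv2.imwrite("pics/w3.png",im);np.save("s3.npy",s,allow_pickle=True)
a=cv2.imread("pics/w2.png")
cv2.imwrite("pics/w23.png",cv2.resize(np.vstack([a[:300],im[:300]]),(512,600)))
cv2.imwrite("pics/w3b.png",cv2.resize(im,(800,600),interpolation=cv2.INTER_CUBIC))
cv2.imwrite("pics/w2b.png",cv2.resize(a,(800,600),interpolation=cv2.INTER_CUBIC))
E
```

```text
5.25 [643.57522092 380.13190505 109.32450608]
```

View pics/w3b.png

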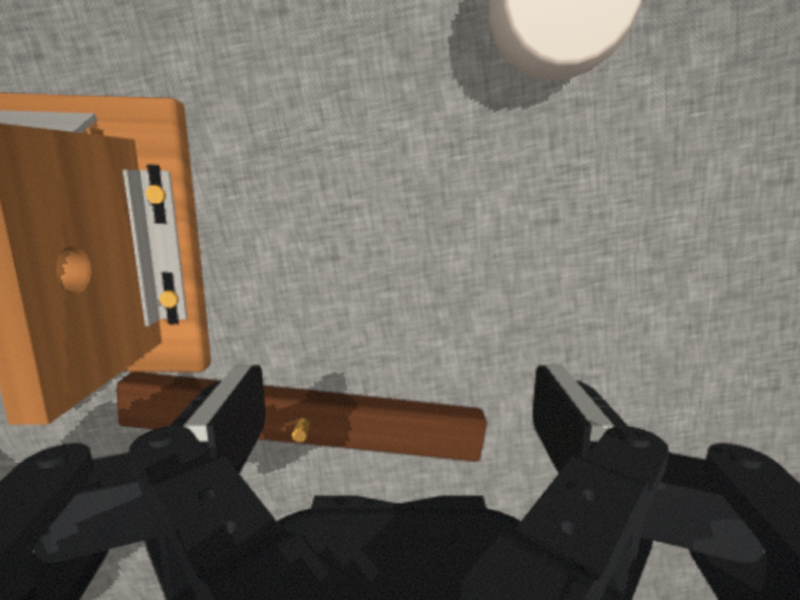

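View pics/w2b.png

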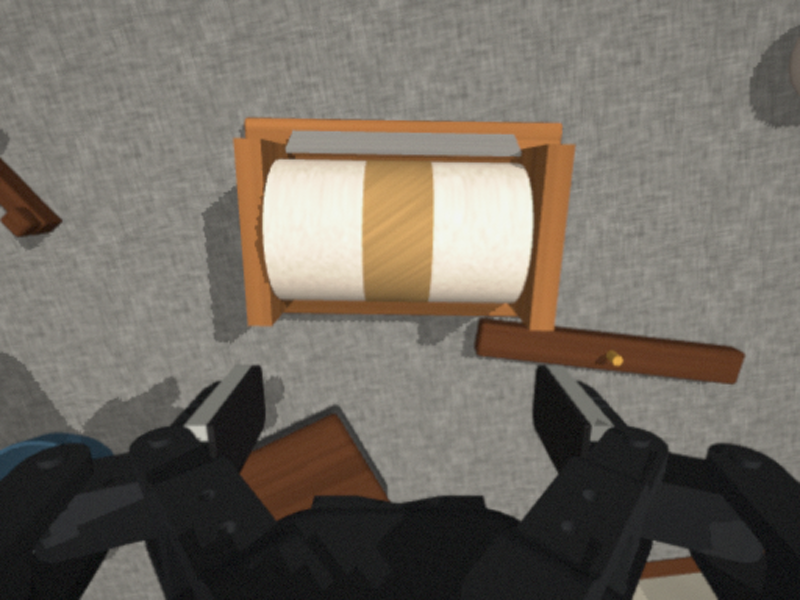

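The far cheek looks the same as the near one, with the same bracket, slots and screws, so I have to find the loose one by measuring. Here the hole is at about (74,270) and the screws at (155,194) and (168,298). I'll compare hole against screws and slots at both ends.

```bash
python3 - <<'E'
from h import *
a=cv2.imread("pics/w1.png");b=cv2.imread("pics/w3.png")
f=lambda i,u0,u1:cv2.resize(i[95:215,u0:u1],None,fx=4.5,fy=4.5,interpolation=cv2.INTER_CUBIC)
cv2.imwrite("pics/br.png",np.hstack([f(a,392,480),f(b,30,118)]))
res={}
for n,i,u0,u1 in((1,a,392,440),(3,b,80,120)):
    h=cv2.cvtColor(i,cv2.COLOR_BGR2HSV); S=np.load(f"s{n}.npy",allow_pickle=True).item()
    roi=np.zeros(h.shape[:2],bool);roi[98:212,u0:u1]=1
    dark=((h[...,2]<45)&roi).astype(np.uint8)
    k,l,st,c=cv2.connectedComponentsWithStats(dark)
    print(n,[(st[j].tolist(),c[j].round(1).tolist()) for j in range(1,k) if st[j][4]>4])
E
```

```text
1 [([414, 103, 8, 13, 78], [417.6, 108.6]), ([410, 127, 8, 13, 74], [413.4, 133.6]), ([403, 173, 7, 11, 66], [406.1, 178.1]), ([399, 195, 8, 11, 54], [402.4, 200.0])]
3 [([96, 106, 6, 12, 58], [98.5, 111.5]), ([99, 131, 6, 11, 57], [101.6, 135.9]), ([105, 175, 6, 10, 46], [107.1, 179.6]), ([108, 197, 5, 10, 39], [110.0, 201.6])]
```

View pics/br.png

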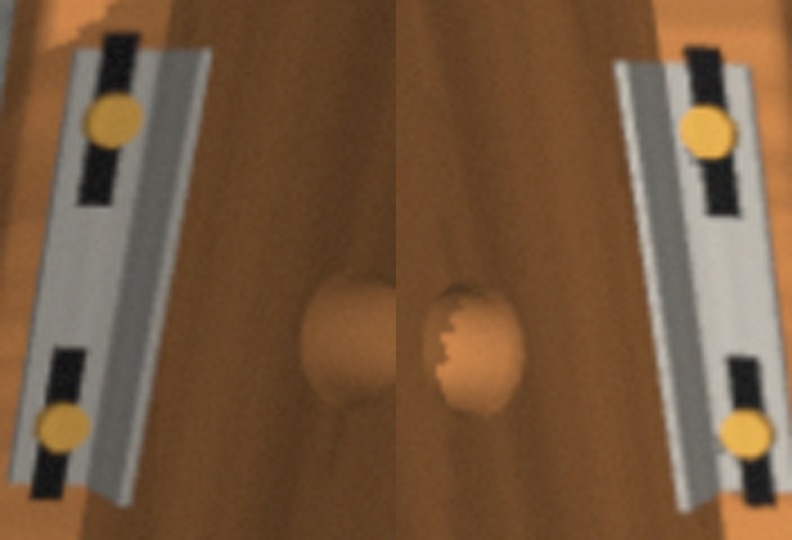

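```bash
python3 - <<'E'
from h import *
S={n:np.load(f"s{n}.npy",allow_pickle=True).item() for n in(1,2,3)}
def c(n,x,y,z): # br.png coords
    u=(392+x/4.5) if n==1 else 30+(x-396)/4.5
    return onz("wrist",(u-.4,95+y/4.5-.4),z,S[n])
d={1:dict(screw=[(113,121),(63,427)],brack=[(75,50),(10,484)],brin=[(211,50),(127,506)],slot=[(121,33,0),(47,498)]),
   3:dict(screw=[(708,132),(747,434)],brack=[(750,68),(795,492)],brin=[(615,62),(684,512)],slot=[(702,47),(759,505)])}
hole={1:np.array(onz("wrist",(470.8,170.6),72,S[1])),3:c(3,474,351,72)}
mid={n:np.mean([c(n,*p[:2],16) for p in d[n]["screw"]],0) for n in d}
ax=(mid[3]-mid[1])[:2];print("span",np.linalg.norm(ax),"ang",np.degrees(np.arctan2(ax[1],ax[0])));nn=ax/np.linalg.norm(ax);e=np.array([nn[1],-nn[0]])
C=(mid[1]+mid[3])[:2]/2;print("centre",C,"n",nn)
for n in d:
    for k,v in d[n].items():
        P=np.array([c(n,*p[:2],16)[:2] for p in v]); print(n,k,"e:",((P-C)@e).round(1),"mid",((P-C)@e).mean().round(2),"n:",((P-C)@nn).round(1))
    h=hole[n][:2]-C;print(n,"hole e",h@e,"n",h@nn,hole[n])
# w2: cheek tops (z=100) corners and roll ends
q=lambda u,v,z:onz("wrist",(u*.64,v*.64),z,S[2])[:2]-C
for nm,p,z in[("R out far",(236,140),100),("R out near",(250,325),100),("R in far",(258,140),100),("R in near",(273,325),100),("L out far",(574,146),100),("L out near",(553,330),100),("L in far",(551,144),100),("L in near",(529,330),100),("base",(246,120),14),("base",(562,125),14),("rollL",(264,230),68),("rollR",(532,230),68)]:
    v=q(*p,z);print(nm,"e",round(v@e,1),"n",round(v@nn,1))
E
```

```text
span 204.38196052732 ang 79.27465916192016
centre [576.65542132 158.29703635] n [0.18610119 0.98253058]
1 screw e: [-28.4  28.4] mid 0.0 n: [-102.3 -102.1]
1 brack e: [-40.4  39.9] mid -0.23 n: [-111.  -110.4]
1 brin e: [-40.7  43.9] mid 1.62 n: [-87.4 -87.3]
1 slot e: [-43.3  42.6] mid -0.36 n: [-103.5 -102.9]
1 hole e 0.0756204047043463 n -93.45269751555631 [559.33806263  66.46282987  72.        ]
3 screw e: [-28.4  28.4] mid 0.0 n: [102.1 102.3]
3 brack e: [-39.8  40.1] mid 0.15 n: [111.  110.2]
3 brin e: [-40.2  44.6] mid 2.2 n: [87.3 88.2]
3 slot e: [-43.2  42.9] mid -0.14 n: [102.9 102.9]
3 hole e -0.044447297545349644 n 93.92710256201535 [594.09169589 250.59155894  72.        ]
R out far e -54.0 n -93.6
R out near e 54.9 n -93.6
R in far e -54.3 n -81.4
R in near e 54.6 n -79.3
L out far e -54.3 n 94.9
L out near e 54.7 n 95.3
L in far e -55.1 n 82.0
L in near e 55.0 n 80.4
base e -72.7 n -114.6
base e -73.5 n 116.1
rollL e -0.1 n -90.7
rollR e -3.3 n 85.8
```

Both holes read on the mid-line (hole e offsets of 0.1 mm and 0.0), so the loose cheek's offset isn't visible and I'll have to find it by feel. "hole_right" suggests the -y world cheek is the fixed one. I'm treating the holder's y axis as the 79.3° direction and entering from the right. Next, the spindle.

>>> {"op": "play_rows", "data": {
  "deltas": [
    [1,[0,0,-45],0],
    [1,[-5,0,-45],0],
    [1,[-40,0,-20],0],
    [1,[-52,5,0],0],
    [1,[-52,5,0],0],
    [1,[-52,5,0],0],
    [1,[-52,5,0],0],
    [1,[-52,5,0],0],
    [1,[-52,5,0],0],
    [1,[-52,5,0],0]
  ]
}}

```text
time: 6.55
tool_pos: [608.5, -30.8, 217.7]
tcp_rot: [2.398, 2.027, 0.001]
ft_force: [-0.3, -0.5, -0.1]
gripper_width: 84.9
```

>>> {"op": "play_rows", "data": {
  "deltas": [
    [1,[-52,5,0],0],
    [1,[-52,5,0],0],
    [1,[-52,5,0],0],
    [1,[-52,5,0],0],
    [1,[-52,5,0],10.3],
    [1,[-40,30,20],10.3],
    [1,[0,0,20],10.3],
    [1,[0,0,20],10.3],
    [1,[0,0,0],10.3],
    [1,[0,0,0],0]
  ]
}}

```text
time: 7.8
tool_pos: [604.6, -337.6, 157.1]
tcp_rot: [3.041, 0.786, 0.0]
ft_force: [0.3, -0.1, 0.6]
gripper_width: 85.6
```

```bash
python3 - <<'E'
from h import *
s=state();print(s["time"],s["tool_pos"],R.from_rotvec(s["tcp_rot"]).as_matrix().round(3)[:,1]);im=get_image("wrist");cv2.imwrite("pics/w4.png",im);np.save("s4.npy",s,allow_pickle=True)
cv2.imwrite("pics/w4b.png",cv2.resize(im,(800,600),interpolation=cv2.INTER_CUBIC))
E
```

```text
7.8 [ 604.56048107 -337.6022617   157.08117017] [ 0.485 -0.875  0.   ]
```

View pics/w4b.png

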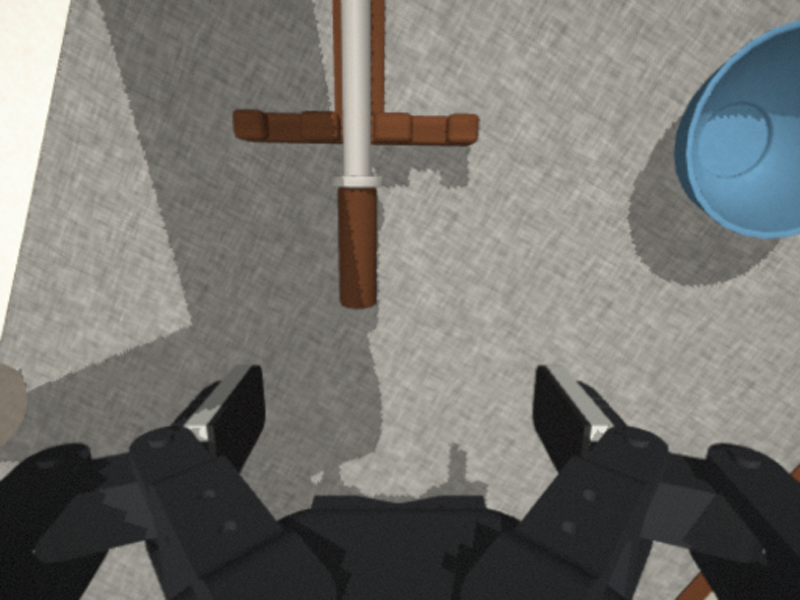

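The spindle lies almost parallel to the tool y axis: bar centre at (355,20), collar at (357,182), handle end at (358,305).

```bash
python3 - <<'E'
from h import *
s=np.load("s4.npy",allow_pickle=True).item();Rm=R.from_rotvec(s["tcp_rot"]).as_matrix()
im=cv2.imread("pics/w4.png");h=cv2.cvtColor(im,cv2.COLOR_BGR2HSV)
def centre(v,m):
    u=np.flatnonzero(m[v,205:255])+205; return u.min(),u.max(),(u.min()+u.max())/2
hm=(h[...,1]>90)&(h[...,0]<20)
for v in range(126,192,12):
    a,b,c=centre(v,hm);P=onz("wrist",(c+.5,v+.5),28,s);print(v,a,b,P.round(1),(Rm.T@(P-s["tool_pos"])).round(1))
for n,p in dict(bar=(355,20),bar2=(356,160),colF=(357,177),colB=(357,187),end=(358,306)).items():
    P=onz("wrist",np.array(p)*.64,28,s);print(n,P.round(1),(Rm.T@(P-s["tool_pos"])).round(1))
E
```

```text
126 217 240 [ 558.  -304.7   28. ] [-24.8 -51.4 129.1]
138 217 240 [ 563.2 -314.6   28. ] [-25.1 -40.3 129.1]
150 217 240 [ 568.5 -324.7   28. ] [-25.3 -28.8 129.1]
162 218 240 [ 574.3 -334.9   28. ] [-25.1 -17.1 129.1]
174 218 240 [ 579.9 -345.5   28. ] [-25.4  -5.1 129.1]
186 218 240 [ 585.6 -356.3   28. ] [-25.7   7.2 129.1]
bar [ 512.9 -221.7   28. ] [ -24.  -145.9  129. ]
bar2 [ 547.  -285.9   28. ] [-25.4 -73.2 129. ]
colF [ 552.  -294.2   28. ] [-25.  -63.5 129. ]
colB [ 554.7 -299.4   28. ] [-25.1 -57.7 129.1]
end [ 589.8 -365.2   28. ] [-26.3  16.9 129.1]
```

>>> {"op": "play_rows", "data": {
  "deltas": [
    [1,[-13,-9,0],0.5],
    [1,[-12,-9,0],0],
    [1,[0,0,35],0],
    [1,[0,0,35],0],
    [0.7,[0,0,30],0],
    [0.6,[0,0,13],0],
    [0.6,[0,0,10],0],
    [0.6,[0,0,0],0],
    [0,[0,0,0],0],
    [0,[0,0,0],0]
  ],
  "squeeze": 110
}}

```text
time: 9.1
tool_pos: [574.6, -334.1, 34.8]
tcp_rot: [3.044, 0.771, 0.002]
ft_force: [-0.2, -0.3, -0.1]
gripper_width: 15.3
```

>>> {"op": "play_rows", "data": {
  "deltas": [
    [0,[0,0,0],0],
    [0,[0,0,0],0],
    [0,[0,0,0],0],
    [0,[0,0,0],0],
    [0,[0,0,0],0],
    [0,[0,0,0],0],
    [0,[0,0,0],0],
    [0,[0,0,0],0],
    [0,[0,0,0],0],
    [0,[0,0,0],0]
  ]
}}

```text
time: 10.35
tool_pos: [573.9, -333.6, 33.7]
tcp_rot: [3.046, 0.771, -0.0]
ft_force: [0.3, -1.4, 1.1]
gripper_width: -0.0
```

```bash
python3 - <<'E'
from h import *
s=state();print(s["time"],s["tool_pos"],R.from_rotvec(s["tcp_rot"]).as_matrix().round(4)[:,1],s["gripper_width"],s["ft_force"],s["ft_torque"])
E
```

```text
10.35 [ 573.94239108 -333.63766572   33.6917917 ] [ 0.4758 -0.8796 -0.    ] -0.04416021408973995 [ 0.2973657  -1.42100053  1.08646824] [-0.15188254 -0.06186554 -0.00945586]
```

The jaws shut to 0, so the handle isn't between the pads. I need to look.

```bash
python3 - <<'E'
from h import *
im=get_image("wrist");t=get_image("scene");cv2.imwrite("pics/w5.png",im);cv2.imwrite("pics/t5.png",t)
x,y=proj("scene",[574,-334,30]);print(x,y)
c=cv2.resize(t[200:340,70:250],(500,389),interpolation=cv2.INTER_CUBIC)
c=np.vstack([c,np.zeros((211,500,3),np.uint8)])
w=cv2.resize(im[:,150:350],(300,576));w=np.vstack([w,np.zeros((24,300,3),np.uint8)])
cv2.imwrite("pics/w5b.png",np.hstack([c,w]))
E
```

```text
118.761319755486 284.62395971453935
```

View pics/w5b.png

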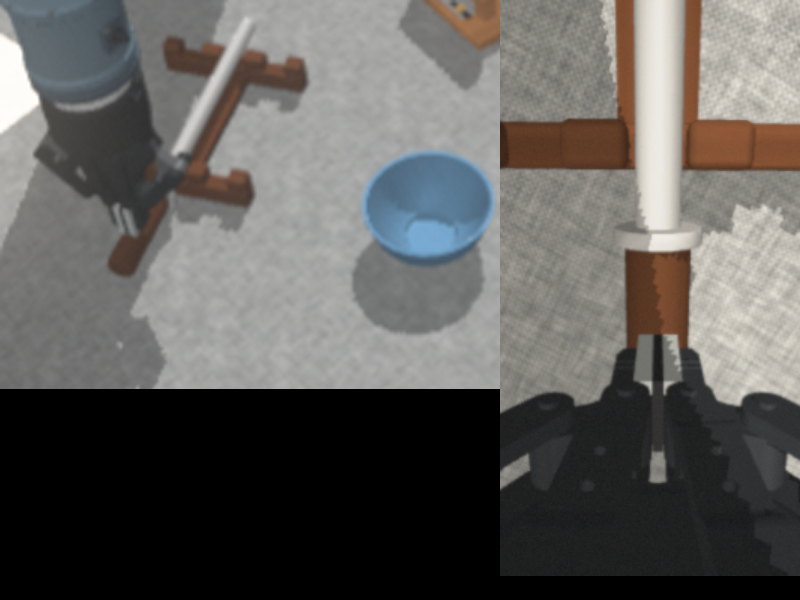

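```bash
python3 - <<'E'
import workcell
print([n for n in dir(workcell) if not n.startswith("_")])
from h import *
s=state();Rm=R.from_rotvec(s["tcp_rot"]).as_matrix()
for z in(-25,-10,0,12,25):
  print(z,[proj("wrist",s["tool_pos"]+Rm@np.array([x,-11,z]),s).round(0).tolist() for x in(0,-42)])
im=cv2.imread("pics/w5.png");h=cv2.cvtColor(im,cv2.COLOR_BGR2HSV);hm=(h[...,1]>90)&(h[...,0]<20)
for v in(172,185,200,215):
  u=np.flatnonzero(hm[v,220:290])+220;print(v,u.min(),u.max())
E
```

```text
['MotionError', 'camera_params', 'close_job', 'get_image', 'state', 'tips_ahead']
-25 [[256.0, 234.0], [165.0, 234.0]]
-10 [[256.0, 222.0], [174.0, 222.0]]
0 [[256.0, 215.0], [179.0, 215.0]]
12 [[256.0, 208.0], [184.0, 208.0]]
25 [[256.0, 201.0], [189.0, 201.0]]
172 234 276
185 234 275
200 235 275
215 235 274
```

Evidence: the pads project at tool z of about -11 shut and -27 open, in both pictures. They also shut to 0 just above an unmoved handle. So the real fingertips are about 36 mm higher than tips_ahead says. I'll open, go about 33 mm lower while watching the force, and close again.

>>> {"op": "play_rows", "data": {
  "deltas": [
    [0.7,[0,0,-5],0],
    [0.7,[0,0,0],0],
    [0.7,[0,0,0],0],
    [0.7,[0,0,0],0],
    [0.7,[0,0,8],0],
    [0.7,[0,0,8],0],
    [0.7,[0,0,8],0],
    [0.7,[0,0,5],0],
    [0.7,[0,0,0],0],
    [0.7,[0,0,0],0]
  ]
}}

```text
time: 11.7
tool_pos: [574.1, -333.8, 9.9]
tcp_rot: [3.045, 0.771, 0.0]
ft_force: [-0.2, 0.1, -0.7]
gripper_width: 59.8
```

>>> {"op": "play_rows", "data": {
  "deltas": [
    [0.7,[0,0,4],0],
    [0.7,[0,0,3],0],
    [0.7,[0,0,3],0],
    [0,[0,0,0],0],
    [0,[0,0,0],0],
    [0,[0,0,0],0],
    [0,[0,0,0],0],
    [0,[0,0,0],0],
    [0,[0,0,0],0],
    [0,[0,0,0],0]
  ]
}}

```text
time: 12.95
tool_pos: [574.0, -333.7, -0.2]
tcp_rot: [3.045, 0.771, 0.0]
ft_force: [-1.1, -0.2, 0.8]
gripper_width: 21.4
```

```bash
python3 - <<'E'
from h import *
s=state();print(s["time"],s["tool_pos"],s["gripper_width"],s["ft_force"],s["ft_torque"])
E
```

```text
12.95 [ 5.73976827e+02 -3.33739930e+02 -2.08672078e-01] 21.387888103430463 [-1.08148813 -0.183859    0.80978403] [0.03927796 0.1483653  0.0783723 ]
```

>>> {"op": "play_rows", "data": {
  "deltas": [
    [0,[0,0,0],0],
    [0,[0,0,0],0],
    [0,[0,0,-2],0],
    [0,[0,0,-4],0],
    [0,[0,0,-8],0],
    [0,[0,0,-12],0],
    [0,[0,0,-14],0],
    [0,[0,0,0],0],
    [0,[0,0,0],0],
    [0,[0,0,0],0]
  ],
  "squeeze": 120
}}

```text
time: 14.2
tool_pos: [573.5, -333.3, 39.1]
tcp_rot: [-3.045, -0.771, 0.001]
ft_force: [0.6, -0.4, -2.2]
gripper_width: 21.2
```

```bash
python3 - <<'E'
from h import *
s=state();print(s["time"],s["tool_pos"],s["gripper_width"],s["ft_force"],s["ft_torque"])
w=get_image("wrist");t=get_image("scene");tp=get_image("top");cv2.imwrite("pics/w6.png",w);cv2.imwrite("pics/t6.png",t);cv2.imwrite("pics/p6.png",tp);np.save("s6.npy",s,allow_pickle=True)
a=cv2.resize(t[190:310,80:200],(400,400),interpolation=cv2.INTER_CUBIC);b=cv2.resize(w[:,160:352],(200,400))
c=cv2.resize(tp[180:270,300:400],(200,180),interpolation=cv2.INTER_CUBIC);c=np.vstack([c,np.zeros((220,200,3),np.uint8)])
cv2.imwrite("pics/w6b.png",np.hstack([a,b,c]))
E
```

```text
14.2 [ 573.54333793 -333.30142708   39.05960694] 21.186833135648595 [ 0.56311621 -0.44779264 -2.22255183] [-0.17677121 -0.06052982  0.00145447]
```

View pics/w6b.png

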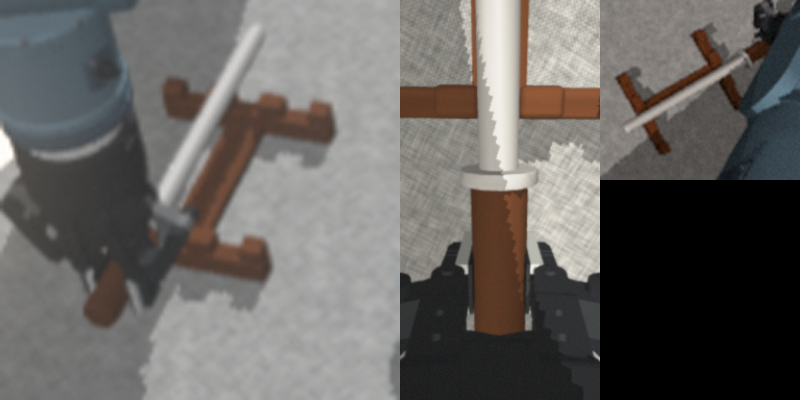

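The spindle is held: width 21.2 mm, torque about 0.19 Nm, close to the 0.165 expected. Next I lift, carry and turn it onto the holder line.

>>> {"op": "play_rows", "data": {
  "deltas": [
    [0,[0,0,-20],0],
    [0,[0,0,-30],0],
    [0,[0,-10,-20],0],
    [0,[-2,-35,0],0],
    [0,[-2,-40,0],0],
    [0,[-2,-35,0],0],
    [0,[0,-12,0],5],
    [0,[0,0,0],8],
    [0,[0,0,0],8],
    [0,[0,0,0],8]
  ]
}}

```text
time: 15.6
tool_pos: [506.4, -220.7, 111.4]
tcp_rot: [3.14, -0.023, 0.002]
ft_force: [-0.5, 0.2, -2.2]
gripper_width: 21.1
```

>>> {"op": "play_rows", "data": {
  "deltas": [
    [0,[0,0,0],7],
    [0,[0,0,0],3],
    [0,[0,0,10],0],
    [0,[0,0,20],0],
    [0,[0,0,20],0],
    [0,[0,0,13],0],
    [0,[0,0,0],0],
    [0,[0,0,0],0],
    [0,[0,0,0],0],
    [0,[0,0,0],0]
  ]
}}

```text
time: 16.85
tool_pos: [506.2, -220.6, 47.3]
tcp_rot: [3.128, -0.29, 0.001]
ft_force: [0.3, -0.6, -1.6]
gripper_width: 20.9
```

```bash
python3 - <<'E'
from h import *
s=state();Rm=R.from_rotvec(s["tcp_rot"]).as_matrix();print(s["time"],s["tool_pos"],Rm[:,1].round(4),s["gripper_width"],s["ft_force"],s["ft_torque"])
w=get_image("wrist");t=get_image("scene");tp=get_image("top");cv2.imwrite("pics/w7.png",w);cv2.imwrite("pics/t7.png",t);cv2.imwrite("pics/p7.png",tp);np.save("s7.npy",s,allow_pickle=True)
d=-Rm[:,1]; g=s["tool_pos"]+[0,0,28]
for k in(45,150,255): print(k,(g+d*k).round(1),proj("scene",g+d*k).round(1),proj("top",g+d*k).round(1))
C=np.array([576.7,158.3]);n=np.array([.1861,.9825]);e=np.array([.9825,-.1861])
print("e",(s["tool_pos"][:2]-C)@e,"n",(s["tool_pos"][:2]-C)@n)
x,y=proj("scene",g+d*150).astype(int)
a=cv2.resize(t[y-45:y+45,x-60:x+60],(600,450),interpolation=cv2.INTER_CUBIC);print("crop0",x-60,y-45)
x,y=proj("top",g+d*150).astype(int);print("topcrop0",x-50,y-25)
b=cv2.resize(tp[y-15:y+15,x-60:x+60],(600,150),interpolation=cv2.INTER_CUBIC)
cv2.imwrite("pics/w7b.png",np.vstack([a,b]))
E
```

```text
16.85 [ 506.24428127 -220.62642571   47.31624186] [-1.838e-01 -9.830e-01  5.000e-04] 20.946522619627235 [ 0.2852232  -0.61558855 -1.56162642] [-0.13750857 -0.02586644 -0.01061928]
45 [ 514.5 -176.4   75.3] [152.2 221.5] [333.6 222.4]
150 [533.8 -73.2  75.2] [187.8 203.4] [299.  216.8]
255 [553.1  30.   75.2] [220.8 186.7] [264.6 211.2]
e 1.2954641742296973 n -385.4070225168995
crop0 127 158
topcrop0 249 191
```

View pics/w7b.png

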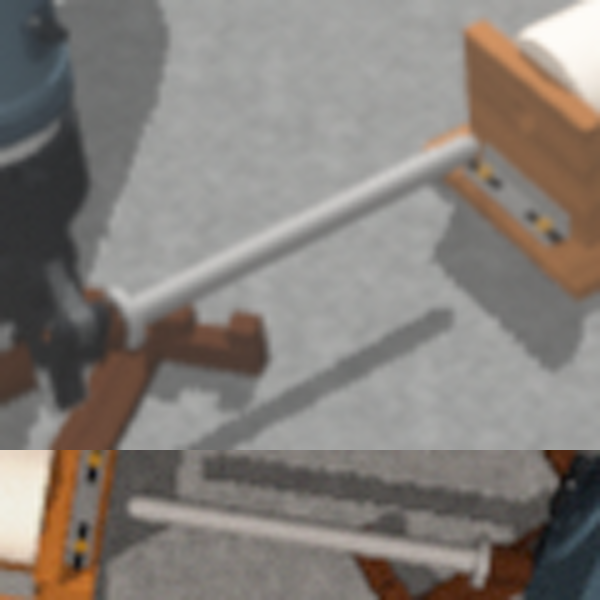

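The 3/4 view shows the spindle held nearly level. Its nose is at scene pixel (222,187.6) against a predicted (220.8,186.7), and the cheek hole is faintly visible at about (232,182). I'll measure droop and yaw numerically.

```bash
cat > bar.py <<'E'
from h import *
def measure(tag,lo=60,hi=235,save=True):
    s=np.load(f"s{tag}.npy",allow_pickle=True).item();Rm=R.from_rotvec(s["tcp_rot"]).as_matrix()
    d=-Rm[:,1];d[2]=0;d/=np.linalg.norm(d);g=s["tool_pos"]+[0,0,28]; nr=np.array([d[1],-d[0],0])
    out={}
    for cam,im in(("scene",cv2.imread(f"pics/t{tag}.png")),("top",cv2.imread(f"pics/p{tag}.png"))):
        h=cv2.cvtColor(im,cv2.COLOR_BGR2HSV).astype(float);ks,vals=[],[]
        for k in range(lo,hi,5):
            P=g+d*k; p=proj(cam,P);q=proj(cam,P+d)-p;q/=np.linalg.norm(q);nn=np.array([-q[1],q[0]])
            w=np.arange(-6,6.01,.25);pts=p+w[:,None]*nn
            gr=cv2.remap(im,pts[:,0].astype(np.float32)[None],pts[:,1].astype(np.float32)[None],cv2.INTER_LINEAR)[0].astype(float)
            dev=np.clip(gr.min(1)-np.median(gr.min(1))-8,0,None)
            if dev.sum()<20: continue
            dev[np.abs(w-w[dev.argmax()])>3]=0
            c=p+nn*(dev*w).sum()/dev.sum()
            o,r=ray(cam,c)
            X=o+r*(((g-o)@nr)/(r@nr)) if cam=="scene" else o+r*((g[2]-o[2])/r[2])
            ks.append(k);vals.append(X[2]-g[2] if cam=="scene" else (X-g)@nr)
        f=np.polyfit(ks,vals,1);res=np.array(vals)-np.polyval(f,ks);ok=abs(res)<1.5
        f=np.polyfit(np.array(ks)[ok],np.array(vals)[ok],1)
        print(cam,"dz" if cam=="scene" else "d_right(nr)","at grip %.2f nose %.2f slope %.4f rms %.2f n %d"%(f[1],np.polyval(f,255),f[0],res[ok].std(),ok.sum()))
E
python3 - <<'E'
from bar import *
measure(7)
for P in([559,64.9,72],[594.2,251.6,72]): print(proj("scene",P).round(1),proj("top",P).round(1))
# bias check using rest spindle level before the pick (z=28)
E
```

```text
scene dz at grip 10.81 nose 7.38 slope -0.0134 rms 0.36 n 35
top d_right(nr) at grip -1.15 nose -2.04 slope -0.0035 rms 0.18 n 35
[231.2 182.1] [253.  209.6]
[283.5 155.5] [191.1 199.5]
```

>>> {"op": "play_rows", "data": {
  "deltas": [
    [0,[-0.5,-5,1.3],0],
    [0,[0,-8,0],0],
    [0,[0,-8,0],0],
    [0,[0,-6,0],0],
    [0,[0,-4,0],0],
    [0,[0,-2,0],0],
    [0,[0,-2,0],0],
    [0,[0,-2,0],0],
    [0,[0,-1.5,0],0],
    [0,[0,0,0],0]
  ]
}}

```text
time: 18.25
tool_pos: [512.5, -182.4, 45.4]
tcp_rot: [3.128, -0.29, 0.0]
ft_force: [-0.0, 0.5, -0.6]
gripper_width: 20.8
```

No contact with the nose at the hole plane. Continuing gently through the cheek.

>>> {"op": "play_rows", "data": {
  "deltas": [
    [0,[0,-1.2,0],0],
    [0,[0,-1.2,0],0],
    [0,[0,-1.2,0],0],
    [0,[0,-1.2,0],0],
    [0,[0,-1.2,0],0],
    [0,[0,-1.2,0],0],
    [0,[0,-1.2,0],0],
    [0,[0,-1.2,0],0],
    [0,[0,-1.2,0],0],
    [0,[0,0,0],0]
  ]
}}

```text
time: 19.5
tool_pos: [514.5, -171.7, 45.4]
tcp_rot: [-3.128, 0.29, -0.0]
ft_force: [0.6, -0.2, -1.6]
gripper_width: 21.7
```

>>> {"op": "play_rows", "data": {
  "deltas": [
    [0,[0,-1.5,0],0],
    [0,[0,-1.5,0],0],
    [0,[0,-1.5,0],0],
    [0,[0,-1.5,0],0],
    [0,[0,-1.5,0],0],
    [0,[0,-1.5,0],0],
    [0,[0,-1.5,0],0],
    [0,[0,-1.5,0],0],
    [0,[0,-1.5,0],0],
    [0,[0,0,0],0]
  ]
}}

```text
time: 20.75
tool_pos: [517.0, -158.4, 45.4]
tcp_rot: [-3.128, 0.29, -0.0]
ft_force: [0.1, -0.8, -0.8]
gripper_width: 21.6
```

```bash
cat > st.py <<'E'
from h import *
s=state();C=np.array([576.7,158.3]);n=np.array([.1861,.9825]);e=np.array([.9825,-.1861])
y=-R.from_rotvec(s["tcp_rot"]).as_matrix()[:,1];v=s["tool_pos"][:2]-C
print("t",round(s["time"],2),"nose n",(v@n+255).round(1),"grip e",(v@e).round(2),"yaw e-slope",(y[:2]@e).round(4),"z",s["tool_pos"][2].round(1),"w",s["gripper_width"].round(1))
f=s["ft_force"];print("F along",(f[:2]@n).round(2),"e",(f[:2]@e).round(2),"z",f[2].round(2),"tq",s["ft_torque"].round(3))
E
python3 st.py
```

```text
Traceback (most recent call last):
  File "st.py", line 4, in <module>
    print("t",round(s["time"],2),"nose n",(v@n+255).round(1),"grip e",(v@e).round(2),"yaw e-slope",(y[:2]@e).round(4),"z",s["tool_pos"][2].round(1),"w",s["gripper_width"].round(1))
                                                                                                                                                        ^^^^^^^^^^^^^^^^^^^^^^^^
AttributeError: 'float' object has no attribute 'round'
```

>>> {"op": "play_rows", "data": {
  "deltas": [
    [0,[0,-2,0.1],0],
    [0,[0,-2,0.1],0],
    [0,[0,-2,0],0],
    [0,[0,-2,0],0],
    [0,[0,-2,0.1],0],
    [0,[0,-2,0],0],
    [0,[0,-2,0],0],
    [0,[0,-2,0.1],0],
    [0,[0,-2,0],0],
    [0,[0,0,0],0]
  ]
}}

```text
time: 22.0
tool_pos: [520.3, -140.5, 45.0]
tcp_rot: [-3.128, 0.29, 0.0]
ft_force: [1.3, -1.5, -1.4]
gripper_width: 21.1
```

```bash
sed -i 's/s\["gripper_width"\].round(1)/round(s["gripper_width"],1)/' st.py; python3 st.py
```

```text
t 22.0 nose n -49.1 grip e 0.15 yaw e-slope -0.0024 z 45.0 w 21.1
F along -1.28 e 1.53 z -1.38 tq [-0.338 -0.149 -0.24 ]
```

>>> {"op": "play_rows", "data": {
  "deltas": [
    [0,[0.3,-2,0],0],
    [0,[0.3,-3,0],0],
    [0,[0,-3,0],0],
    [0,[0,-3,0],0],
    [0,[0,-3,0],0],
    [0,[0,-3,0],0],
    [0,[0,-3,0],0],
    [0,[0,-3,0],0],
    [0,[0,-3,0],0],
    [0,[0,-3,0],0]
  ]
}}

```text
time: 23.25
tool_pos: [526.2, -112.3, 45.0]
tcp_rot: [3.128, -0.29, -0.0]
ft_force: [-0.0, -1.3, -1.4]
gripper_width: 21.3
```

```bash
python3 st.py
```

```text
t 23.25 nose n -20.2 grip e 0.7 yaw e-slope -0.0024 z 45.0 w 21.3
F along -1.31 e 0.2 z -1.36 tq [-0.416  0.167 -0.05 ]
```

Forces are small. Continuing to the second plug.

>>> {"op": "play_rows", "data": {
  "deltas": [
    [0,[0,-3,0],0],
    [0,[0,-3,0],0],
    [0,[0,-3,0],0],
    [0,[0,-3,0.2],0],
    [0,[0,-3,0],0],
    [0,[0,-3,0],0],
    [0,[0,-3,0.2],0],
    [0,[0,-3,0],0],
    [0,[0,-3,0],0],
    [0,[0,-3,0],0]
  ]
}}

```text
time: 24.5
tool_pos: [531.7, -82.8, 44.6]
tcp_rot: [-3.128, 0.29, 0.0]
ft_force: [-0.3, -2.1, -1.2]
gripper_width: 21.3
```

>>> {"op": "play_rows", "data": {
  "deltas": [
    [0,[0,-3,0],0],
    [0,[0,-3,0],0],
    [0,[0,-3,0.2],0],
    [0,[0,-3,0],0],
    [0,[0,-3,0],0],
    [0,[0,-3,0],0],
    [0,[0,-3,0.2],0],
    [0,[0,-3,0],0],
    [0,[0,-3,0],0],
    [0,[0,0,0],0]
  ]
}}

```text
time: 25.75
tool_pos: [536.7, -56.0, 44.2]
tcp_rot: [-3.128, 0.29, -0.0]
ft_force: [-0.3, -0.5, -0.8]
gripper_width: 21.2
```

```bash
python3 st.py
```

```text
t 25.75 nose n 37.0 grip e 0.59 yaw e-slope -0.0024 z 44.2 w 21.2
F along -0.55 e -0.16 z -0.81 tq [-0.121  0.068  0.115]
```

>>> {"op": "play_rows", "data": {
  "deltas": [
    [0,[0,-2,0],0],
    [0,[0,-2,0],0],
    [0,[0,-2,0],0],
    [0,[0,-2,0],0],
    [0,[0,-2,0],0],
    [0,[0,-2,0],0],
    [0,[0,-2,0],0],
    [0,[0,-2,0],0],
    [0,[0,-2,0],0],
    [0,[0,0,0],0]
  ]
}}

```text
time: 27.0
tool_pos: [539.9, -38.4, 44.2]
tcp_rot: [-3.128, 0.29, 0.0]
ft_force: [-0.4, -0.7, -0.3]
gripper_width: 21.2
```

```bash
python3 st.py
```

```text
t 27.0 nose n 54.9 grip e 0.49 yaw e-slope -0.0024 z 44.2 w 21.2
F along -0.75 e -0.29 z -0.28 tq [-0.2    0.199  0.038]
```

>>> {"op": "play_rows", "data": {
  "deltas": [
    [0,[0,-1.3,0],0],
    [0,[0,-1.3,0],0],
    [0,[0,-1.3,0],0],
    [0,[0,-1.3,0],0],
    [0,[0,-1.3,0],0],
    [0,[0,-1.3,0],0],
    [0,[0,-1.3,0],0],
    [0,[0,-1.3,0],0],
    [0,[0,-1.3,0],0],
    [0,[0,0,0],0]
  ]
}}

```text
time: 28.25
tool_pos: [542.1, -27.0, 44.2]
tcp_rot: [-3.128, 0.29, -0.0]
ft_force: [-1.6, -0.6, -1.2]
gripper_width: 21.2
```

```bash
python3 st.py
```

```text
t 28.25 nose n 66.5 grip e 0.51 yaw e-slope -0.0024 z 44.2 w 21.2
F along -0.87 e -1.5 z -1.16 tq [-0.296  0.18   0.084]
```

>>> {"op": "play_rows", "data": {
  "deltas": [
    [0,[0,-1.2,0],0],
    [0,[0,-1.2,0],0],
    [0,[0,-1.2,0],0],
    [0,[0,-1.2,0],0],
    [0,[0,-1.2,0],0],
    [0,[0,-1.2,0],0],
    [0,[0,-1.2,0],0],
    [0,[0,-1.2,0],0],
    [0,[0,0,0],0],
    [0,[0,0,0],0]
  ]
}}

```text
time: 29.5
tool_pos: [543.9, -17.6, 44.2]
tcp_rot: [-3.128, 0.29, 0.0]
ft_force: [-1.1, -1.4, -2.1]
gripper_width: 21.3
```

```bash
python3 st.py
```

```text
t 29.5 nose n 76.1 grip e 0.48 yaw e-slope -0.0023 z 44.2 w 21.3
F along -1.6 e -0.81 z -2.11 tq [-0.261  0.161  0.096]
```

>>> {"op": "play_rows", "data": {
  "deltas": [
    [0,[0,0,-0.7],0],
    [0,[0,0,-0.6],0],
    [0,[0,-1,0],0],
    [0,[0,-1,0],0],
    [0,[0,-1,0],0],
    [0,[0,-1,0],0],
    [0,[0,-1,0],0],
    [0,[0,-1,0],0],
    [0,[0,-1,0],0],
    [0,[0,0,0],0]
  ]
}}

```text
time: 30.75
tool_pos: [545.0, -13.9, 45.7]
tcp_rot: [3.124, -0.289, -0.0]
ft_force: [-3.8, -14.8, -1.7]
gripper_width: 20.9
```

```bash
python3 st.py
```

```text
t 30.75 nose n 79.9 grip e 0.94 yaw e-slope -0.0028 z 45.7 w 20.9
F along -15.22 e -0.96 z -1.7 tq [-2.45   0.548  0.158]
```

Stuck at n = 79.9, the far cheek's inner face, with 15 N along the axis, so the hole isn't here. I'll ease back. The moment hints the hole lies toward +e, so I'll pivot about the near cheek by about 4.5 mm at the nose and probe softly.

>>> {"op": "play_rows", "data": {
  "deltas": [
    [0,[0,3,0],0],
    [0,[0,3,0],0],
    [0,[-0.8,0,0],0.5],
    [0,[-0.9,0,0],0.6],
    [0,[-0.8,0,0],0.5],
    [0,[0,-1,0],0],
    [0,[0,-1,0],0],
    [0,[0,-1,0],0],
    [0,[0,-1,0],0],
    [0,[0,0,0],0]
  ]
}}

```text
time: 32.0
tool_pos: [542.4, -13.7, 45.6]
tcp_rot: [3.122, -0.333, -0.0]
ft_force: [-2.1, -7.5, -1.9]
gripper_width: 21.6
```

```bash
python3 st.py
```

```text
t 32.0 nose n 79.7 grip e -1.71 yaw e-slope 0.0254 z 45.6 w 21.6
F along -7.81 e -0.71 z -1.88 tq [-1.245  0.461  0.263]
```

>>> {"op": "play_rows", "data": {
  "deltas": [
    [0,[0,2,-0.3],0],
    [0,[0,2,-0.3],0],
    [0,[1.6,0,0],-1.0],
    [0,[1.6,0,0],-1.1],
    [0,[1.6,0,0],-1.0],
    [0,[0,-1,0],0],
    [0,[0,-1,0],0],
    [0,[0,-1,0],0],
    [0,[0,-1,0],0],
    [0,[0,0,0],0]
  ]
}}

```text
time: 33.25
tool_pos: [547.0, -14.6, 46.3]
tcp_rot: [3.13, -0.249, 0.0]
ft_force: [-1.2, -8.4, -3.1]
gripper_width: 21.3
```

```bash
python3 st.py
```

```text
t 33.25 nose n 79.6 grip e 2.99 yaw e-slope -0.0286 z 46.3 w 21.3
F along -8.45 e 0.42 z -3.08 tq [-1.389  0.135 -0.155]
```

Blocked at all three lateral aims (0, +4.5, -4.5), so the nose is probably too low: the roll's weight adds to the droop. I'll lower the grip so the near hole's bottom edge levers the nose up, re-centre, and probe again.

>>> {"op": "play_rows", "data": {
  "deltas": [
    [0,[0,2,0],0],
    [0,[0,2,0],0],
    [0,[-1.3,0,1.3],0.8],
    [0,[-1.3,0,1.3],0.8],
    [0,[0,0,1.3],0],
    [0,[0,0,1.3],0],
    [0,[0,-1.2,0],0],
    [0,[0,-1.2,0],0],
    [0,[0,-1.4,0],0],
    [0,[0,0,0],0]
  ]
}}

```text
time: 34.5
tool_pos: [544.7, -14.2, 41.6]
tcp_rot: [3.126, -0.292, 0.001]
ft_force: [-4.1, -5.1, 6.5]
gripper_width: 21.2
```

```bash
python3 st.py
```

```text
t 34.5 nose n 79.6 grip e 0.62 yaw e-slope -0.0012 z 41.6 w 21.2
F along -5.8 e -3.1 z 6.54 tq [-0.552  0.541  0.213]
```

>>> {"op": "play_rows", "data": {
  "deltas": [
    [0,[0,2.3,0],0],
    [0,[0,2,-0.5],0],
    [0,[-0.8,0,0],0.5],
    [0,[-0.9,0,0],0.6],
    [0,[-0.8,0,0],0.5],
    [0,[0,-1.3,0],0],
    [0,[0,-1.3,0],0],
    [0,[0,-1.3,0],0],
    [0,[0,-1.3,0],0],
    [0,[0,0,0],0]
  ]
}}

```text
time: 35.75
tool_pos: [542.2, -13.8, 41.8]
tcp_rot: [3.12, -0.336, -0.0]
ft_force: [-5.0, -5.5, 6.8]
gripper_width: 21.2
```

```bash
python3 st.py
```

```text
t 35.75 nose n 79.5 grip e -1.89 yaw e-slope 0.0273 z 41.8 w 21.2
F along -6.35 e -3.9 z 6.75 tq [-0.762  0.545  0.227]
```

>>> {"op": "play_rows", "data": {
  "deltas": [
    [0,[0,2.3,0],0],
    [0,[0,2,0],0],
    [0,[1.7,0,0],-1.1],
    [0,[1.6,0,0],-1.1],
    [0,[1.7,0,0],-1.0],
    [0,[0,-1.3,0],0],
    [0,[0,-1.3,0],0],
    [0,[0,-1.3,0],0],
    [0,[0,-1.3,0],0],
    [0,[0,0,0],0]
  ]
}}

```text
time: 37.0
tool_pos: [547.1, -14.8, 41.9]
tcp_rot: [3.127, -0.248, -0.0]
ft_force: [-4.7, -10.4, 6.6]
gripper_width: 21.2
```

```bash
python3 st.py; python3 - <<'E'
from h import *
for c,f in(("scene","t8"),("top","p8"),("wrist","w8")): cv2.imwrite(f"pics/{f}.png",get_image(c))
E
```

```text
t 37.0 nose n 79.4 grip e 3.09 yaw e-slope -0.0286 z 41.9 w 21.2
F along -11.06 e -2.66 z 6.61 tq [-1.369  0.714  0.188]
```

```bash
python3 - <<'E'
from bar import *
s=state();np.save("s8.npy",s,allow_pickle=True)
measure(8,54,84)
measure(7,54,84)
t=cv2.imread("pics/t8.png");p=cv2.imread("pics/p8.png");w=cv2.imread("pics/w8.png")
a=cv2.resize(t[135:225,180:310],(780,540)[:2],interpolation=cv2.INTER_CUBIC)[:, :520] if 0 else cv2.resize(t[135:225,180:300],(480,360),interpolation=cv2.INTER_CUBIC)
b=cv2.resize(p[175:250,170:290],(480,240)if 0 else (384,240),interpolation=cv2.INTER_CUBIC)
c=cv2.resize(w,(320,240));
top=np.hstack([a,cv2.resize(w[0:250,150:360],(302,360),interpolation=cv2.INTER_CUBIC)])
bot=np.hstack([b,np.zeros((240,782-384,3),np.uint8)])
cv2.imwrite("pics/last.png",np.vstack([top,bot]))
E
```

```text
scene dz at grip 3.23 nose 14.37 slope 0.0437 rms 0.00 n 1
top d_right(nr) at grip 6.62 nose -58.58 slope -0.2557 rms 0.00 n 2
scene dz at grip 9.45 nose 13.23 slope 0.0148 rms 0.22 n 6
top d_right(nr) at grip -1.90 nose -0.43 slope 0.0058 rms 0.15 n 6bar.py:20: RankWarning: Polyfit may be poorly conditioned
  f=np.polyfit(np.array(ks)[ok],np.array(vals)[ok],1)
```

View pics/last.png

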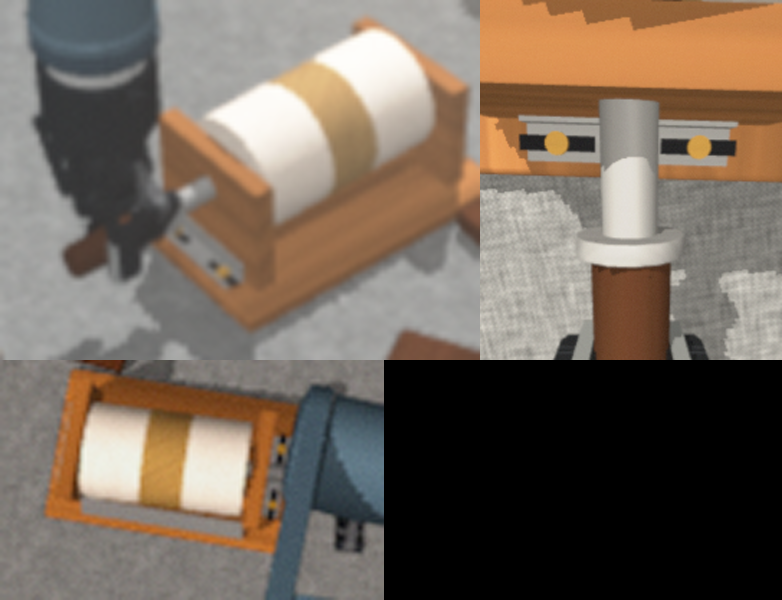

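The picture shows the roll up against the far cheek, and the spindle through the near cheek with the collar about 36 mm out, so the nose really is at the far cheek face. I'll feel along the face sideways with light pressure.

>>> {"op": "play_rows", "data": {
  "deltas": [
    [0,[0,0.8,0],0],
    [0,[-0.8,0,0],0.52],
    [0,[-0.8,0,0],0.52],
    [0,[-0.8,0,0],0.52],
    [0,[-0.8,0,0],0.52],
    [0,[-0.8,0,0],0.52],
    [0,[-0.8,0,0],0.52],
    [0,[-0.8,0,0],0.52],
    [0,[-0.8,0,0],0.52],
    [0,[0,0,0],0]
  ]
}}

```text
time: 38.4
tool_pos: [541.6, -13.0, 42.0]
tcp_rot: [3.118, -0.361, 0.003]
ft_force: [-0.3, -5.7, 5.0]
gripper_width: 21.1
```

```bash
python3 st.py
```

```text
t 38.4 nose n 80.2 grip e -2.62 yaw e-slope 0.0431 z 42.0 w 21.1
F along -5.7 e 0.76 z 5.03 tq [-0.761 -0.049  0.795]
```

>>> {"op": "play_rows", "data": {
  "deltas": [
    [0,[0.5,0,0],-0.3],
    [0,[0.5,0,0],-0.3],
    [0,[0,-0.7,0],0],
    [0,[0,-0.7,0],0],
    [0,[0,-0.7,0],0],
    [0,[0,0,0],0],
    [0,[0,0,0],0],
    [0,[0,0,0],0],
    [0,[0,0,0],0],
    [0,[0,0,0],0]
  ]
}}

```text
time: 39.65
tool_pos: [542.5, -11.9, 42.0]
tcp_rot: [3.119, -0.345, 0.001]
ft_force: [-3.9, -9.6, 7.3]
gripper_width: 21.1
```

```bash
python3 st.py
```

```text
t 39.65 nose n 81.4 grip e -1.96 yaw e-slope 0.0329 z 42.0 w 21.1
F along -10.14 e -2.06 z 7.34 tq [-1.224  0.502  0.682]
```

Progress: n is now 81.4, so the nose has begun to enter. The moment (+0.68) asks for less +e, so I'll ease that way and push lightly.

>>> {"op": "play_rows", "data": {
  "deltas": [
    [0,[0.5,0,0],-0.35],
    [0,[0.5,0,0],-0.35],
    [0,[0,-0.7,0],0],
    [0,[0,-0.7,0],0],
    [0,[0,-0.7,0],0],
    [0,[0,0,0],0],
    [0,[0,0,0],0],
    [0,[0,0,0],0],
    [0,[0,0,0],0],
    [0,[0,0,0],0]
  ]
}}

```text
time: 40.9
tool_pos: [543.7, -9.9, 41.9]
tcp_rot: [3.121, -0.327, 0.001]
ft_force: [-3.8, -8.3, 8.2]
gripper_width: 20.7
```

```bash
python3 st.py
```

```text
t 40.9 nose n 83.6 grip e -1.14 yaw e-slope 0.0213 z 41.9 w 20.7
F along -8.82 e -2.19 z 8.15 tq [-1.157  0.536  0.423]
```

>>> {"op": "play_rows", "data": {
  "deltas": [
    [0,[0.3,0,-0.2],-0.2],
    [0,[0.2,0,-0.2],-0.2],
    [0,[0,-0.8,0],0],
    [0,[0,-0.8,0],0],
    [0,[0,-0.8,0],0],
    [0,[0,-0.8,0],0],
    [0,[0,-0.8,0],0],
    [0,[0,0,0],0],
    [0,[0,0,0],0],
    [0,[0,0,0],0]
  ]
}}

```text
time: 42.15
tool_pos: [544.9, -5.8, 42.2]
tcp_rot: [3.123, -0.316, 0.0]
ft_force: [-3.3, -8.6, 8.1]
gripper_width: 21.1
```

```bash
python3 st.py
```

```text
t 42.15 nose n 87.9 grip e -0.71 yaw e-slope 0.0145 z 42.2 w 21.1
F along -9.05 e -1.65 z 8.06 tq [-1.022  0.458  0.35 ]
```

>>> {"op": "play_rows", "data": {
  "deltas": [
    [0,[0,-0.5,-0.3],0],
    [0,[0,-1,-0.3],0],
    [0,[0,-1.2,0],0],
    [0,[0,-1.2,0],0],
    [0,[0,-1.2,0],0],
    [0,[0,-1.2,0],0],
    [0,[0,-1.2,0],0],
    [0,[0,-1.2,0],0],
    [0,[0,-1.2,0],0],
    [0,[0,0,0],0]
  ]
}}

```text
time: 43.4
tool_pos: [546.8, 4.3, 42.6]
tcp_rot: [3.123, -0.316, 0.0]
ft_force: [-3.0, -6.5, 6.3]
gripper_width: 21.2
```

```bash
python3 st.py
```

```text
t 43.4 nose n 98.1 grip e -0.72 yaw e-slope 0.0145 z 42.6 w 21.2
F along -6.95 e -1.79 z 6.31 tq [-0.877  0.33   0.473]
```

>>> {"op": "play_rows", "data": {
  "deltas": [
    [0,[0.2,-1,-0.3],0],
    [0,[0,-1.5,-0.2],0],
    [0,[0,-1.5,0],0],
    [0,[0,-1.5,0],0],
    [0,[0,-1.5,0],0],
    [0,[0,-1.5,0],0],
    [0,[0,-1.5,0],0],
    [0,[0,-1.2,0],0],
    [0,[0,-1,0],0],
    [0,[0,0,0],0]
  ]
}}

```text
time: 44.65
tool_pos: [549.1, 16.4, 42.8]
tcp_rot: [3.124, -0.316, -0.001]
ft_force: [-2.7, -5.2, 3.4]
gripper_width: 21.0
```

```bash
python3 st.py
```

```text
t 44.65 nose n 110.5 grip e -0.71 yaw e-slope 0.0145 z 42.8 w 21.0
F along -5.55 e -1.65 z 3.39 tq [-0.767  0.286  0.31 ]
```

>>> {"op": "play_rows", "data": {
  "deltas": [
    [0,[0,-0.8,0],0],
    [0,[0,-0.8,0],0],
    [0,[0,-0.8,0],0],
    [0,[0,-0.8,0],0],
    [0,[0,-0.8,0],0],
    [0,[0,-0.8,0],0],
    [0,[0,-0.6,0],0],
    [0,[0,-0.6,0],0],
    [0,[0,0,0],0],
    [0,[0,0,0],0]
  ]
}}

```text
time: 45.9
tool_pos: [549.8, 19.8, 42.8]
tcp_rot: [3.12, -0.315, -0.003]
ft_force: [-6.5, -17.7, 6.3]
gripper_width: 21.4
```

```bash
python3 st.py
```

```text
t 45.9 nose n 113.9 grip e -0.62 yaw e-slope 0.0142 z 42.8 w 21.4
F along -18.6 e -3.06 z 6.34 tq [-2.433  0.86   0.425]
```

Collar contact: n = 113.9 (about 114.5 expected), with the along-axis force rising to 18.6 N. I'll relax the push, then let go.

>>> {"op": "play_rows", "data": {
  "deltas": [
    [0,[0,1.2,0],0],
    [0,[0,1,0],0],
    [0,[0,0,0],0],
    [0,[0,0,0],0],
    [0.3,[0,0,0],0],
    [0.45,[0,0,0],0],
    [0.6,[0,0,0],0],
    [0.7,[0,0,0],0],
    [0.7,[0,0,0],0],
    [0.7,[0,0,0],0]
  ],
  "squeeze": 60
}}

```text
time: 47.15
tool_pos: [550.2, 21.5, 42.9]
tcp_rot: [-3.126, 0.316, -0.0]
ft_force: [0.7, 0.1, 0.3]
gripper_width: 59.7
```

```bash
python3 st.py; python3 - <<'E'
from h import *
cv2.imwrite("pics/w9.png",get_image("wrist"));np.save("s9.npy",state(),allow_pickle=True)
im=cv2.imread("pics/w9.png");h=cv2.cvtColor(im,cv2.COLOR_BGR2HSV)
col=im[:,255].astype(int);print([(v,col[v].tolist()) for v in range(100,185,4)])
E
```

```text
t 47.15 nose n 115.6 grip e -0.52 yaw e-slope 0.0145 z 42.9 w 59.7
F along 0.27 e 0.65 z 0.25 tq [ 0.009 -0.041  0.034]
[(100, [182, 202, 209]), (104, [89, 113, 132]), (108, [121, 127, 132]), (112, [123, 128, 132]), (116, [120, 126, 129]), (120, [117, 124, 129]), (124, [120, 127, 129]), (128, [120, 126, 131]), (132, [31, 54, 78]), (136, [58, 106, 163]), (140, [61, 113, 172]), (144, [62, 112, 173]), (148, [64, 113, 173]), (152, [62, 113, 173]), (156, [67, 118, 179]), (160, [65, 118, 180]), (164, [65, 116, 178]), (168, [63, 114, 176]), (172, [63, 114, 175]), (176, [64, 112, 173]), (180, [64, 112, 171]), (184, [114, 122, 125])]
```

```bash
python3 - <<'E'
from h import *
s=np.load("s9.npy",allow_pickle=True).item();n=np.array([.1861,.9825,0]);C=np.array([576.7,158.3,71])
for k in(-80,-95,-101,-139,-175): print(k,proj("wrist",C+n*k,s).round(0),"cheektop",proj("wrist",C+n*k+[0,0,29],s).round(0))
im=cv2.imread("pics/w9.png")
sm=cv2.resize(cv2.cvtColor(im,cv2.COLOR_BGR2HSV)[60:230,150:360],(42,34),interpolation=cv2.INTER_AREA)
ch=lambda p:"#" if p[2]<40 else ("." if p[1]<60 else ("o" if p[2]>140 else "b"))
for i,r in enumerate(sm): print(60+5*i,"".join(ch(p) for p in r))
E
```

```text
-80 [254. 128.] cheektop [254. 134.]
-95 [255. 164.] cheektop [255. 180.]
-101 [255. 178.] cheektop [255. 198.]
-139 [256. 258.] cheektop [257. 297.]
-175 [257. 323.] cheektop [258. 376.]
60 ..........................................
65 ..........................................
70 ..........................................
75 ..........................................
80 ..........................................
85 ..........................................
90 ..........................................
95 ..........................................
100 ..............oooooooooobobbbbb....bbbbbbb
105 bbbbbbbbbooobbbbb.......bbbbbbbbbbbbbbbbbb
110 obbbbbbboooobbbbb.......bbbbbbbbbbbbbbbbbb
115 .bbbbbbboooobbbbb.......bbbbbbbbbbbbbbbbbb
120 .bbbbbbbbooobbbbb.......bbbbbbbbbbbbbbbbbb
125 bbbbbbbbbbbbbbbbb.......bbbbbbbbbbbbbbbbbb
130 bbbbbbbbbbbbbbbbbbbbbbbbbbbbbbbbbbbbbbbbbb
135 oooooooooooooooooooooooooooooooooooooooooo
140 oooooooooooooooooooooooooooooooooooooooooo
145 oooooooooooooooooooooooooooooooooooooooooo
150 oooooooooooooooooooooooooooooooooooooooooo
155 oooooooooooooooooooooooooooooooooooooooooo
160 oooooooooooooooooooooooooooooooooooooooooo
165 oooooooooooooooooooooooooooooooooooooooooo
170 oooooooooooooooooooooooooooooooooooooooooo
175 oooooooooooooooooooooooooooooooooooooooooo
180 oooooooooooooboooooooooobbbbbbbbbbbb......
185 ................b......bbb................
190 ...............bbbbbbbbbbb................
195 ...............bbbbbbbbbbb................
200 ...............bbbbbbbbbbb................
205 ...............bbbbbbbbbbb................
210 ...............bbbbbbbbbbb................
215 ................bbbbbbbbbb................
220 ................bbbbbbbbbb................
225 ................bbbbbbbbbb................
```

```bash
python3 - <<'E'
from h import *
s=np.load("s9.npy",allow_pickle=True).item();n=np.array([.1861,.9825,0]);C=np.array([576.7,158.3,71])
for nm,k,z in(("cheek top outer edge",-95,29),("collar front top",-95,16),("collar back top",-101,16),("collar back top +2mm out",-103,16)): print(nm,proj("wrist",C+n*k+[0,0,z],s).round(1))
im=cv2.imread("pics/w9.png")
for u in(246,253,260): print(u,[(v,im[v,u].tolist()) for v in range(177,194)])
E
```

```text
cheek top outer edge [255.1 180.2]
collar front top [255.  171.9]
collar back top [255.2 187.5]
collar back top +2mm out [255.3 192.7]
246 [(177, [64, 114, 173]), (178, [65, 115, 174]), (179, [66, 115, 173]), (180, [61, 110, 168]), (181, [66, 111, 166]), (182, [91, 115, 145]), (183, [108, 118, 125]), (184, [113, 120, 123]), (185, [113, 120, 122]), (186, [116, 122, 125]), (187, [111, 117, 122]), (188, [75, 84, 93]), (189, [35, 45, 64]), (190, [23, 37, 60]), (191, [26, 36, 60]), (192, [17, 33, 57]), (193, [23, 37, 59])]
253 [(177, [63, 112, 172]), (178, [63, 112, 172]), (179, [61, 108, 168]), (180, [61, 109, 167]), (181, [66, 108, 164]), (182, [102, 117, 141]), (183, [113, 121, 123]), (184, [114, 121, 123]), (185, [117, 122, 125]), (186, [116, 120, 125]), (187, [113, 119, 123]), (188, [83, 92, 100]), (189, [45, 54, 73]), (190, [20, 37, 60]), (191, [14, 34, 57]), (192, [27, 41, 64]), (193, [24, 38, 62])]
260 [(177, [64, 112, 172]), (178, [61, 110, 169]), (179, [63, 111, 168]), (180, [61, 110, 168]), (181, [67, 110, 164]), (182, [102, 119, 141]), (183, [114, 121, 125]), (184, [114, 120, 123]), (185, [114, 119, 122]), (186, [114, 120, 124]), (187, [108, 113, 118]), (188, [76, 83, 92]), (189, [35, 44, 63]), (190, [24, 35, 60]), (191, [22, 36, 58]), (192, [23, 39, 62]), (193, [25, 38, 62])]
```

Relative to the cheek edge, the collar's back edge is within about 0.3 mm of the flush position, and the bar shows between the cheek and the roll. Retreating straight up.

>>> {"op": "play_rows", "data": {
  "deltas": [
    [0.8,[0,0,0],0],
    [0.8,[0,0,0],0],
    [0.8,[0,0,-8],0],
    [0.8,[0,0,-15],0],
    [0.8,[0,0,-25],0],
    [0.8,[0,0,-30],0],
    [0.8,[0,15,-30],0],
    [0.8,[0,30,-25],0],
    [0.8,[0,30,0],0],
    [0.8,[0,0,0],0]
  ]
}}

```text
time: 48.45
tool_pos: [535.5, -53.8, 177.6]
tcp_rot: [3.124, -0.32, 0.004]
ft_force: [0.2, 0.2, -0.1]
gripper_width: 68.3
```

```bash
python3 st.py; python3 - <<'E'
from h import *
s=state();im=get_image("wrist");cv2.imwrite("pics/w10.png",im);sc=get_image("scene");cv2.imwrite("pics/t10.png",sc);tp=get_image("top");cv2.imwrite("pics/p10.png",tp)
n=np.array([.1861,.9825,0]);C=np.array([576.7,158.3,71])
print("wrist: cheek top",proj("wrist",C-95*n+[0,0,29],s).round(0),"collar back",proj("wrist",C-101*n+[0,0,16],s).round(0),"handle end",proj("wrist",C-175*n,s).round(0))
ch=lambda p:"#" if p[2]<40 else ("." if p[1]<60 else ("o" if p[2]>140 else "b"))
sm=cv2.resize(cv2.cvtColor(im,cv2.COLOR_BGR2HSV)[:240,150:360],(42,48),interpolation=cv2.INTER_AREA)
for i,r in enumerate(sm): print(5*i,"".join(ch(p) for p in r))
# protruding nose seen from top: compare before/after at the far cheek
for k in(95,105,115): 
    p=proj("top",C+k*n).round().astype(int);print("top",k,p,tp[p[1],p[0]],cv2.imread("pics/top0.png")[p[1],p[0]])
d=cv2.absdiff(tp,cv2.imread("pics/top0.png")).max(2)
for nm,c,r in(("ink",(267,135),25),("bowl",(325,148),17),("pot",(121,228),11),("weight",(176,165),20)): print(nm,(d[c[1]-r:c[1]+r,c[0]-r:c[0]+r]>40).mean())
E
```

```text
t 48.45 nose n 39.0 grip e -1.0 yaw e-slope 0.017 z 177.6 w 68.3
F along 0.2 e 0.21 z -0.09 tq [ 0.042 -0.023 -0.021]
wrist: cheek top [253.  29.] collar back [254.  43.] handle end [255. 140.]
0 .....oo........bb#....bbbboooooooooob.....
5 ....ooooooooooooooooooooooooooooooooo.....
10 ....ooooooooooooooooooooooooooooooooo.....
15 ....ooooooooooooooooooooooooooooooooo.....
20 .....ooooooooooooooooooooooooooooooob.....
25 .....ooooooooooooooooooooooooooooobb......
30 .....bbbbbbbbbbbbbbbbbbbbbbbbbbbbbbb......
35 .....obbbbbbbbbbbb......bbbbbbbbbbbb......
40 .....oobbbbbbbbbb.......bbbbbbbbbbbb......
45 .....ooobbbbbbbbb.bbbbb.bbbbbbbbbbbb......
50 .....ooooobbb.....bbbbbb.....bbboobb......
55 ......oooooob.oo..bbbbbb..o..boooobb......
60 ......oooooo.#oo..bbbbbb#bob.boooobb......
65 ......oooooob.oo..bbbbbb..o.ooooooob......
70 ......oooooooboobbbbbbbbooooooooobbb......
75 ......oobbbbbbbbbbbbbbbbbbbbbbbbb.........
80 ..................bbbbbb..................
85 ..................bbbbbb..................
90 ..................bbbbbb..................
95 ..................bbbbbb.......
[... 800 characters left out ...]
..........
185 ..........................................
190 ..........................................
195 ..........................................
200 ..........................................
205 ..........................................
210 ..........................................
215 .....................bb...................
220 ....................bbbb..................
225 ..................bbbbbb..................
230 .................bbbbbbb...........#......
235 ......#.........bbbbbbb............#......
top 95 [191 199] [ 38  98 171] [ 38  96 167]
top 105 [188 199] [164 170 176] [ 64  96 147]
top 115 [185 198] [141 146 150] [115 117 120]
ink 0.0
bowl 0.0
pot 0.0
weight 0.0
```

The handle end is where it should be (row 139 against 140 predicted), the nose shows beyond the far cheek in the top view, and no bystander has moved. Handing in.

```bash
python3 -c "
from workcell import *
print(close_job())"
```

```text
the job is handed in; nothing more can be done
None
```

The spindle is home through both cheeks and the roll, released, and the job is handed in after 48.6 s. It went in from the right (-y) side, through the cheek I took to be the fixed one.

**Last checks**
- **Collar:** its back edge is within about 0.3 mm of flush against the cheek in the wrist view, and the handle end is where it should be (image row 139 against 140 predicted).
- **Nose:** it shows beyond the far cheek in the top view, where there was only wood before.
- **Touching:** wrist force is about 0 with the gripper clear of everything.
- **Bystanders:** no pixel change at the inkstone, bowl, paste pot or paperweight.
- **Roll:** I did not measure that it hangs clear of the cradle. I infer it from the bar being through both plugs and both cheeks.

**What disagreed or went wrong**
- **Fingertips:** the stated fingertip reach (`tips_ahead`, 25 mm) did not match. The pads stood about 36 mm higher, so the first grasp closed on air above the handle. I measured the real offset in the pictures and gripped again.
- **Loose cheek:** its sideways shift could not be seen. Both holes looked centred in the pictures, so I had to find the far one by feel.
- **Far hole:** six straight probes were blocked, at 6–15 N each, and I eased back and re-aimed between them. A light sideways sweep then found the hole roughly 4–6 mm to the +x side.
- **Highest force read:** 18.6 N, when the collar met the cheek. I only read forces at the end of each move, so brief peaks in between are not recorded.

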